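Clip the board into its turntable holder and draw the index plunger

ROBOT

A 7-joint arm with a two-finger parallel gripper is mounted at the origin on the work surface. World frame = base frame: x ahead of the robot, y to its left, z up, the work surface at z = 0. Lengths are in m, angles in rad, forces in N, time in s.
With the tool pointing down it reaches from about 0.35 to 0.9 m from the base axis. Payload 8.1 kg.
Tool frame: the origin (TCP) lies midway between the tips of the shut fingers; the grasp point (between the pads) lies 19 mm behind it; z points along the fingers, y is the line along which they close (so a half turn about z gives the same grasp; the last joint's range is limited). The gripper opens to 92 mm and grips with 3 to 60 N. Pads are 19 mm wide; open, the fingers measure 130 mm over their backs; the gripper's body (75 mm by 190 mm) begins 47 mm behind the grasp point.
Start: joints at [-1.225, 0.434, 0.025, 1.573, -0.012, 1.134, -0.075], TCP at [0.271, 0.563, 0.227] pointing down, gripper open.
Joint ranges: [-2.62, 2.62], [-0.44, 2.09], [-1.27, 1.32], [0.08, 2.57], [-1.32, 4.46], [0.12, 2], [-2.74, 2.74]. Speed limits (rad/s): [2.22, 2.22, 3.01, 3.01, 3.14, 3.14, 3.14].

INTERFACE

Orientations are given as a rotation vector (axis times angle).
In Python, from cell import arm gives the robot as it stands.
- The arm moves only by the tool carry_out, never from a script. Its arguments are lists of equal length, an entry for each row: "claw": the finger opening in cm, from 0 to 9.18; "delta_pos": the shift along the tool's x, y, z in cm, a list of three; "angular": the turn, a rotation vector about the tool's x, y, z in rad, a list of three. In form: {"claw": [claw, ...], "delta_pos": [[dx, dy, dz], ...], "angular": [[ax, ay, az], ...]}. A call has 1 to 20 rows; each row shifts and turns the commanded pose from where the row before left it, along the tool's axes as they then stand; what a row does not reach is not made up. A row lasts 1/10 s, in which the tool goes at most 50 mm and 8.59 degrees, less where a joint would pass 70% of its speed; a pose out of reach is approached as far as the arm can. A call with a gripper value outside its range is refused whole. The fingers move at their own pace and stop on an object; "force" is the grip in N (left out, the last holds). Time passes only in rows, so rows that do not move let the fingers close. It gives the time, the measured TCP pose, the force, the opening and the grip force at its end, in the units of the state.
- arm.observe(): the state, without advancing time (a new reading comes with each control period).
- arm.get_image(name): name is "side" or "top"; returns a dict with "frame" (480x640x3 uint8, red, green, blue), "mtx" (3x3 intrinsics, pixels), "T" (4x4, takes a point from camera to world coordinates). Camera axes: x right, y down, z forward; pixel columns grow to the right and rows downward; lengths in m; the calibration is good to about 2 mm. A picture is of the moment at which its call begins. There is no depth.
- arm.sign_off(): hands the job in; it is judged then, once.
Trained networks look in a picture, given as the dict that the camera call returned (one of the last four; its "shot" number tells which), for a name from the list of things; names that differ only in an ending like _2 or _b are one class to them, and where a whole thing is asked for, a point or a joint stands for the part that bears it (a point fixed in the world has none). Each returns a list of dicts, best first, with "conf" (0 to 1); they miss things now and then, are a little off and sometimes report something else, mostly with a low value. They report only what shows in the picture. A call takes as long as a camera call. They do not tell look-alikes from the thing itself.
- arm.look_for(label, picture): "centre" ([column, row] as shares, 0 to 1, of the picture: columns of its width, rows of its height, amid what is visible of it).
- arm.trace(label, picture): "region" (480x640 bool, what is visible of it) and "centre" ([column, row] as shares, 0 to 1, of the picture: columns of its width, rows of its height, amid what is visible of it).
- arm.place_of(label, picture): "centre" ([column, row] as shares, 0 to 1, of the picture: columns of its width, rows of its height: a listed point, or the origin of a listed thing).
The state is a dict: "clock": time; "joints": joint angles; "dq": joint speeds; "joint_efforts": joint torques, N m; "position": TCP position; "ee_rot": TCP orientation; "force": force on the tool from outside, world axes, zero at the start; "ft_torque": the same for the moment, N m; "width": opening from 0.0 (shut) to 1.0 (fully open); "gripper_force": force on a finger pad.
Only numpy, scipy, OpenCV 4.12 (cv2) and the standard library are available. Lean on these libraries where they do the work, as an engineer would, in place of code of your own. Each camera call takes 0.05 s, during which the arm holds its last target. There are 200 camera calls.

TASK

Take the sprung clip off its parking stand and clip it over the top edge of the circuit board standing in the turntable holder, near the middle of that edge, and let go of it so that it grips the board by itself. Then pull the holder's index plunger up fully by its knob, so that its pin is clear of the hole in the disc, and finish while holding it there: do not let it go at the end. Leave the other things on the bench where they are.

Things in the scene. Friction and masses are not known exactly. Their poses are not given: they have to be found in the camera images.
- holder: Fixed turntable board holder; origin on its axis at the table, z up. Aluminium disc 224 mm across, top 22 mm up, ring of dark index holes. A green circuit board stands on the axis along holder y between two posts (12 mm wide, centred 59 mm to either side, 92 mm high). A grey plunger bracket, 57 mm high, stands at the rim on the +x side, to 138 mm from the axis. The disc stays put.
- board_edge (a point): Middle of the board's top edge, 115 mm above the table, axes as the holder's. The board is 5 mm thick (x) and 110 mm wide (y); its top edge is straight and level along y. Parts up to 8 mm high stick out of its +x face, all below 85 mm height.
- seat_hole (a point): Mouth of the hole in the disc in which the plunger's pin sits, 22 mm above the table, straight below the knob. Seated, the pin's tip is 8 mm deep in it; pulled up to the stop it is 8 mm clear above it.
- plunger: Index plunger with a black round knob on top, an upright cylinder 24 mm across and 26 mm tall; origin at the knob's centre, 73 mm above the table when seated, 95 mm from the holder's axis along holder +x. Free space all round it; the bush below ends 3 mm lower. Slides straight up 16 mm to a stop. A spring pulls it down, 4 N seated to 9 N at the top; it snaps back if let go.
- stand: Fixed parking stand for the clip: base 70 x 90 x 12 mm (x, y, z), and an upright aluminium plate 5 mm thick (along stand x), 70 mm wide (along stand y), its top edge 75 mm above the table. Origin under its centre at the table surface.
- clip: Sprung clip like a short steel clothes-peg, 65 g, starting clipped upright on the stand's plate, jaws down, handles up. Origin on its 8 mm hinge pin, 20 mm above the plate's edge at the start. When closed: x across the plate, the way jaws and handles open, aligned with stand x; y along the pin; z up. This body is the half at -x; the other half turns on the pin. Let go, the jaws close with 6 N.
- clip_jaws (a point): Point midway between the jaw pads, 26 mm below the hinge (clip -z). Jaws 18 mm wide; rubber pads from 20 to 32 mm below the hinge, 5 mm apart when on stand or board, about 15 mm apart when squeezed open; the throat above them is 14 mm wide. Fixed to the -x half, so it swings 6 mm aside when open. On letting go, the clip may ride up about 5 mm.
- clip_handles (a point): Point midway between the handle plates, 24 mm above the hinge. Plates 20 mm wide (y) rise to 38 mm above the hinge, outer faces 20 mm apart at the bottom, 38 mm at the top. Squeezing them along x (about 10 N; 40 N of grip does it) opens the jaws up to a stop: the handles are then parallel, 18 mm over the outer faces, each half leaning 0.25 rad.
- clip_jaw (a joint): Opening of the clip's hinge, rad: 0 = closed on a 5 mm plate (as at the start), -0.15 = closed on nothing, 0.5 = squeezed fully open.
- spool: Loose metal spool standing upright, 52 mm across, 40 mm high. Leave alone.
- flask: Loose white bottle, 44 mm across, 100 mm high. Leave alone.
- pot: Loose steel pot, 60 mm across, 45 mm high. Leave alone.
- tray: Loose blue parts tray, 120 x 90 x 25 mm. Leave alone.
- driver: Loose screwdriver, 160 mm long, lying. Leave alone.
- pliers: Loose pliers, 140 mm long, lying. Leave alone.
- spare_board: Loose small circuit board lying flat, 90 x 60 mm, 14 mm high. Leave alone.
There are look-alikes about, which are no part of the job. Leave any blue look-alike of the clip alone.

How it is judged:
On the way, in this order (a step that is already met when the one before it is completed fails the run):
1. the clip grips the board's top edge near its middle, let go by the gripper, with the plunger still seated (z of clip in the frame of board_edge between 0 and 0.027 m and x of clip in the frame of board_edge between -0.008 and 0.008 m and y of clip in the frame of board_edge between -0.025 and 0.025 m and value of joint clip_jaw between -0.08 and 0.12 rad and contact force between clip and holder above 1.5 N and contact force between the fingers and clip below 0.2 N and z of plunger in the frame of seat_hole below 0.055 m), for 0.3 s.
2. the plunger is pulled fully up by its knob (z of plunger in the frame of seat_hole above 0.0645 m and contact force between the fingers and plunger above 2 N), for 0.3 s.
At the end, for the whole second after the job is handed in: The clip sits on the board's top edge by its own spring, within 25 mm of the middle, its pads at least 5 mm down over the edge, not touched by the fingers; and the gripper still holds the plunger at least 13.5 mm up of its 16 mm travel, pin clear of the hole (all of step 2 and z of clip in the frame of board_edge between 0 and 0.027 m and x of clip in the frame of board_edge between -0.008 and 0.008 m and y of clip in the frame of board_edge between -0.025 and 0.025 m and value of joint clip_jaw between -0.08 and 0.12 rad and contact force between clip and holder above 1.5 N and contact force between the fingers and clip below 0.2 N); the arm keeps its last pose, push and grip.
It fails at once if a bystander is shifted by more than 30 mm (distance of any of spool, flask, pot, tray, driver, pliers, spare_board from where it was at the start of the episode above 0.03 m).
It also fails if it takes over 54 s, if anything falls off the work surface, if the arm or the gripper's body presses on something with over 40 N, if the wrist force passes 120 N, or if a joint passes its speed limit or range.

## Working session

There is one attempt and no reset: what is moved stays moved. The work goes in short steps, Python scripts to look and compute and a tool call to move; the robot and the scene stay as the last step left them, time stands still between calls to the robot, and variables do not carry over. Pictures are saved under pics/ and viewed, at most 10 in all, crops included, and the job is handed in when it is done.

Besides the shell and the picture viewer there is one more tool, called after "Emit:" by a JSON object that holds its "fn" and its "kwargs", one argument or row to a line. carry_out: Moves the arm, as the interface text tells. Its arguments: {"type":"object","properties":{"claw":{"type":"array","items":{"type":"number"}},"delta_pos":{"type":"array","items":{"type":"array","items":{"type":"number"}}},"angular":{"type":"array","items":{"type":"array","items":{"type":"number"}}},"force":{"type":"number"}},"required":["claw","delta_pos","angular"]}

```bash
mkdir -p pics; cat > h.py <<'E'
from cell import arm
import numpy as np, cv2
from scipy.spatial.transform import Rotation as R
def save(p,n): cv2.imwrite('pics/'+n,p['frame'][:,:,::-1])
def ray(p,c):
    K=np.array(p['mtx']);T=np.array(p['T'])
    d=T[:3,:3]@np.linalg.inv(K)@np.array([c[0]*640,c[1]*480,1]); return T[:3,3],d/np.linalg.norm(d)
def atz(p,c,z):
    o,d=ray(p,c); return o+d*(z-o[2])/d[2]
def tri(*rs):
    A=sum(np.eye(3)-np.outer(d,d) for o,d in rs);b=sum((np.eye(3)-np.outer(d,d))@o for o,d in rs)
    x=np.linalg.solve(A,b); return x,[np.linalg.norm(np.cross(x-o,d)) for o,d in rs]
def proj(p,X):
    T=np.array(p['T']);q=np.array(p['mtx'])@(T[:3,:3].T@(np.array(X)-T[:3,3])); return q[:2]/q[2]
E
python3 - <<'E'
from h import *
np.set_printoptions(precision=4,suppress=True)
s=arm.observe();print(s['position'],s['ee_rot'],s['width'],s['clock'])
P={n:arm.get_image(n) for n in('top','side')}
for n,p in P.items():
    save(p,n+'0.png'); print(n,np.array(p['T'])[:3,3])
    for l in ['holder','board_edge','seat_hole','plunger','stand','clip','clip_jaws','clip_handles','flask','spool','pot','tray','driver','pliers','spare_board']:
        print(l,[(np.round(np.array(r['centre'])*[640,480],1).tolist(),round(r['conf'],2)) for r in arm.place_of(l,p)][:4])
E
```

```text
[0.271  0.5626 0.226 ] [-0.6991 -3.0626  0.0024] 0.9999474552974021 0.0
top [0.4915 0.0188 1.4422]
holder [([365.3, 272.2], 0.67)]
board_edge [([371.2, 272.0], 0.83)]
seat_hole [([371.4, 240.6], 0.75)]
plunger [([376.5, 236.1], 0.6), ([175.1, 223.8], 0.33)]
stand [([262.9, 264.2], 0.59)]
clip [([271.8, 260.4], 0.44), ([227.0, 261.8], 0.43)]
clip_jaws [([267.1, 262.2], 0.66), ([232.6, 260.7], 0.56)]
clip_handles [([265.9, 259.9], 0.62), ([229.6, 262.2], 0.39), ([463.5, 297.0], 0.2)]
flask [([319.9, 180.1], 0.67), ([318.7, 297.2], 0.48)]
spool [([317.7, 297.8], 0.51)]
pot [([181.3, 313.0], 0.88)]
tray [([175.6, 226.7], 0.7)]
driver [([400.2, 195.0], 0.8)]
pliers [([461.1, 298.1], 0.78), ([267.7, 263.1], 0.36)]
spare_board [([457.7, 227.4], 0.81)]
side [-0.0478  0.5971  0.5672]
holder [([382.7, 269.0], 0.82), ([262.8, 252.0], 0.59)]
board_edge [([385.3, 226.4], 0.67)]
seat_hole [([356.0, 243.7], 0.91), ([469.7, 236.9], 0.6)]
plunger [([359.9, 226.7], 0.41)]
stand [([282.9, 321.0], 0.97)]
clip [([286.5, 279.9], 0.56), ([236.2, 338.3], 0.55), ([262.1, 251.5], 0.47)]
clip_jaws [([283.0, 288.4], 0.86), ([239.4, 341.7], 0.68), ([281.1, 266.7], 0.57), ([402.1, 215.8], 0.31)]
clip_handles [([239.5, 329.5], 0.78), ([279.8, 266.5], 0.75)]
flask [([264.0, 253.6], 0.56), ([359.6, 228.0], 0.27)]
spool [([368.8, 310.6], 0.94)]
pot [([225.5, 432.9], 0.79), ([284.1, 279.5], 0.61)]
tray [([262.8, 252.3], 0.15)]
driver [([336.6, 227.1], 0.76), ([371.8, 308.5], 0.32)]
pliers []
spare_board [([404.6, 212.1], 0.75)]
```

```bash
python3 - <<'E'
import cv2
a=cv2.imread('pics/top0.png')[150:350,140:500];cv2.imwrite('pics/t1.png',cv2.resize(a,(792,440),interpolation=3))
a=cv2.imread('pics/side0.png')[160:460,160:520];cv2.imwrite('pics/s1.png',cv2.resize(a,(720,600),interpolation=3))
E
```

```text
(no output)
```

View pics/t1.png

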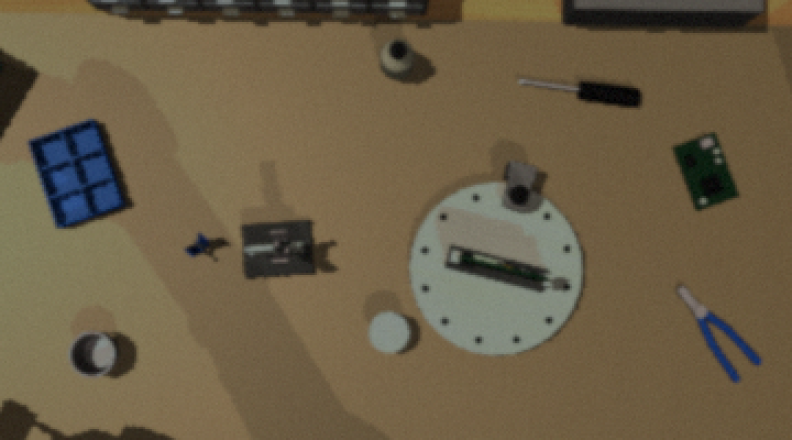

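View pics/s1.png

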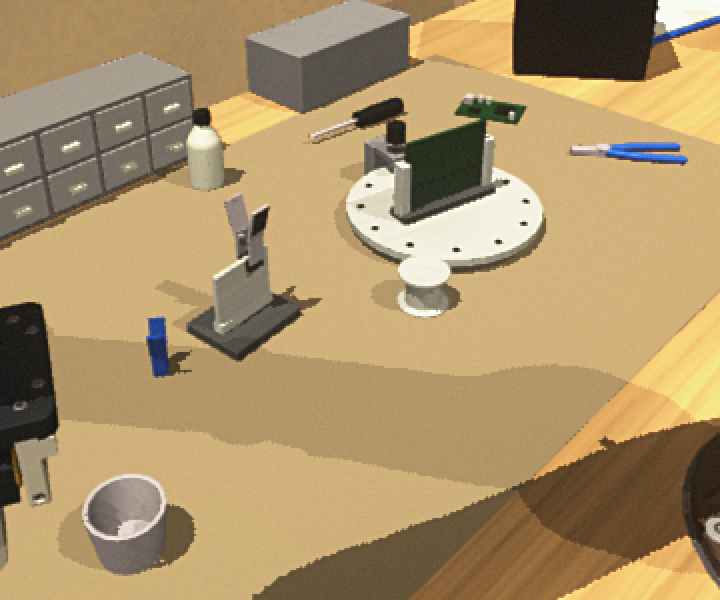

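The top view shows the stand at about (262,262) with the steel clip right of its middle and the blue decoy at (231,261). The holder is at about (366,272), with its plunger up-image at (376,237). The side view agrees, with the real clip at about (284,280).

```bash
cat > m.py <<'E'
from h import *
np.set_printoptions(precision=4,suppress=True)
def run(N=5,labs=('board_edge','seat_hole','plunger','stand','clip','clip_jaws','clip_handles'),near=None):
    near=near or {'top':{'clip':(270,261),'clip_jaws':(267,262),'clip_handles':(266,261)},'side':{'clip':(284,279),'clip_jaws':(283,288),'clip_handles':(281,267),'seat_hole':(356,243)}}
    acc={}
    for i in range(N):
        for n in('top','side'):
            p=arm.get_image(n)
            for l in labs:
                rs=[np.array(r['centre'])*[640,480] for r in arm.place_of(l,p)]
                if l in near[n]: rs=[r for r in rs if np.linalg.norm(r-near[n][l])<9]
                if rs: acc.setdefault((l,n),[]).append(rs[0])
    P={n:arm.get_image(n) for n in('top','side')}
    out={}
    for l in labs:
        try:
            c={n:np.median(acc[l,n],0) for n in P}
            x,e=tri(*[ray(P[n],c[n]/[640,480]) for n in P]); out[l]=x
            print(l,x,np.array(e)*1e3,c['top'],c['side'],len(acc[l,'top']),len(acc[l,'side']),np.std(acc[l,'top'],0),np.std(acc[l,'side'],0))
        except KeyError as k: print(l,'missing',k)
    return out,P
E
python3 - <<'E'
from m import *
o,P=run()
# masks: board & plate orientations
for n in P:
  for l in('holder','stand','clip'):
    for r in arm.trace(l,P[n])[:2]:
        m=r['region'];ys,xs=np.nonzero(m);print(n,l,round(r['conf'],2),xs.min(),xs.max(),ys.min(),ys.max(),xs.mean(),ys.mean(),m.sum())
print(arm.observe()['clock'])
E
```

```text
board_edge [ 0.4995 -0.1386  0.105 ] [0.1324 0.1324] [370.112 271.488] [384.512 227.424] 5 5 [0.9209 0.7778] [62.2051 82.2642]
seat_hole [ 0.5851 -0.1531  0.0296] [0.5509 0.5509] [372.48 241.68] [358.528 242.304] 5 5 [ 4.6511 13.4003] [1.1097 1.3558]
plunger [ 0.5897 -0.1588  0.0632] [1.1904 1.1904] [375.616 238.8  ] [359.616 228.624] 5 5 [78.6394  5.7112] [31.414  24.2742]
stand [0.519  0.1557 0.0023] [4.4193 4.4193] [262.912 262.32 ] [283.008 321.216] 5 5 [1.6272 1.1023] [0.6009 1.5611]
clip [0.5245 0.133  0.087 ] [0.5492 0.5492] [269.632 260.976] [284.928 279.12 ] 5 5 [1.3961 1.4218] [1.0095 1.1401]
clip_jaws [0.522  0.1373 0.0699] [2.1326 2.1326] [268.992 262.416] [283.776 288.   ] 5 5 [0.5949 1.7804] [0.7942 0.917 ]
clip_handles [0.5274 0.1382 0.1213] [0.8603 0.8603] [266.688 259.584] [280.576 264.288] 5 5 [1.4487 0.9881] [0.8525 0.8932]
top holder 0.69 250 281 250 275 265.2026825633383 263.23695976154994 671
top holder 0.63 326 403 223 311 365.0953516090584 270.35836313071115 5034
top stand 0.78 250 281 250 275 265.22605965463106 263.07064364207224 637
top clip 0.51 224 234 256 266 229.64473684210526 261.3421052631579 76
side holder 0.88 333 431 219 292 380.26344593319493 258.53896961690884 5299
side holder 0.18 117 124 383 388 120.8157894736842 385.39473684210526 38
side stand 0.63 254 309 286 340 280.9023314429742 315.3742911153119 1587
side clip 0.95 272 292 257 295 282.94007490636704 275.73595505617976 534
side clip 0.84 234 243 320 347 238.70044052863437 333.24229074889865 227
6.0
```

```bash
python3 - <<'E'
import cv2,numpy as np
s=cv2.imread('pics/side0.png');t=cv2.imread('pics/top0.png')
def c(i,x,y,w,h,k): return cv2.resize(i[y:y+h,x:x+w],(w*k,h*k),interpolation=cv2.INTER_NEAREST)
A=np.hstack([c(s,250,250,66,100,6),c(s,340,210,66,100,6)])  # 792x600
cv2.imwrite('pics/z1.png',A)
B=np.hstack([c(t,245,240,50,80,7),c(t,330,230,62,80,7)])
cv2.imwrite('pics/z2.png',B);print(A.shape,B.shape)
E
```

```text
(600, 792, 3) (560, 784, 3)
```

View pics/z1.png

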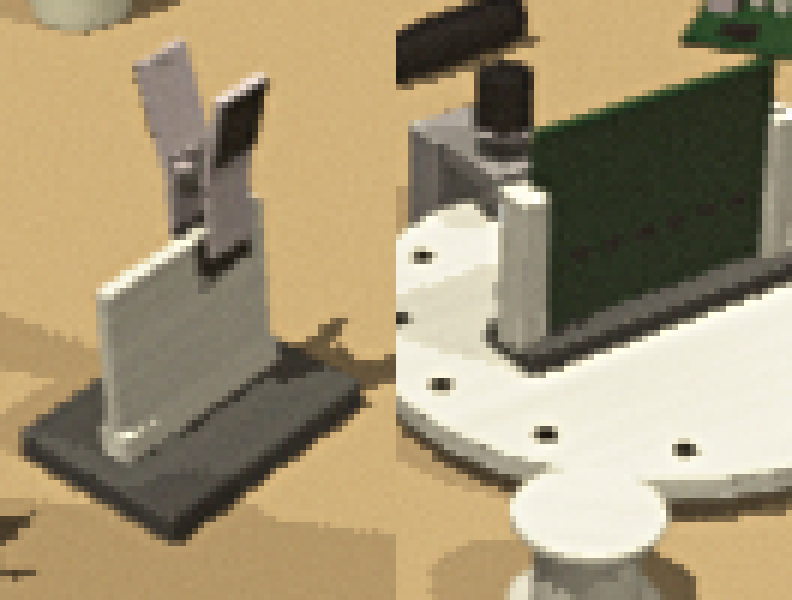

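View pics/z2.png

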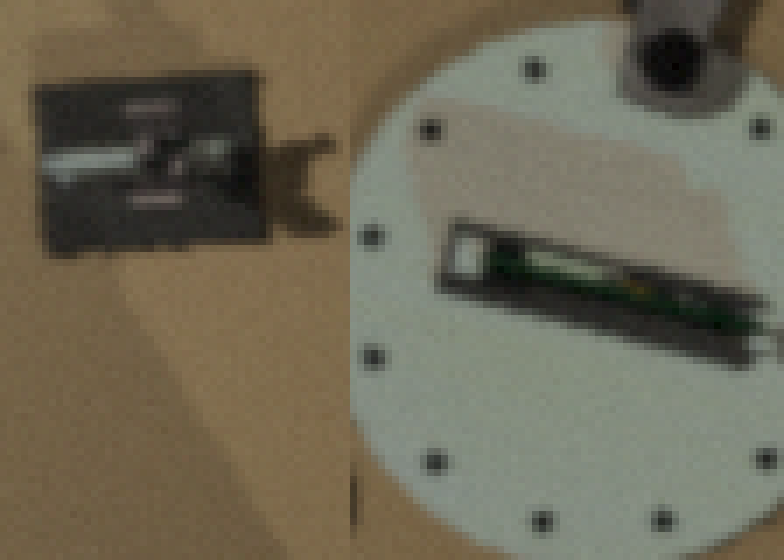

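```bash
cat > fit.py <<'E'
from h import *
from scipy.optimize import least_squares
np.set_printoptions(precision=4,suppress=True)
P={n:arm.get_image(n) for n in('top','side')}
def fit(c,x0):
    def f(v):
        M=R.from_euler('z',v[2]).as_matrix();o=np.array([v[0],v[1],0])
        return np.concatenate([proj(P[n],o+M@np.array(X))-np.array(q) for n,X,q in c])
    s=least_squares(f,x0,loss='soft_l1');print(s.x);print(f(s.x).reshape(-1,2));return s.x
print('stand')
st=fit([('side',(.035,.045,.012),(253.7,322.2)),('side',(-.035,.045,.012),(279.3,337)),('side',(-.035,-.045,.012),(310.3,314.7)),
('side',(0,.035,.075),(267,298.7)),('side',(0,-.035,.075),(293.7,283)),
('top',(.035,.045,.012),(250.1,252.6)),('top',(.035,-.045,.012),(281.9,250.3)),('top',(-.035,-.045,.012),(283.3,274)),('top',(-.035,.045,.012),(251.6,276.4))],[.52,.15,0])
print('holder')
ho=fit([('side',(0,.055,.115),(363.5,231.3)),('side',(0,-.055,.115),(402.3,220.3)),('side',(.095,0,.086),(358.3,221.3)),
('top',(0,.059,.092),(346.6,266.4)),('top',(0,-.059,.092),(390,278.9)),('top',(.095,0,.086),(376,238.3)),('top',(0,0,.022),(365,272.5))],[.5,-.14,-.2])
x,e=tri(ray(P['top'],np.array([267.1,262])/[640,480]),ray(P['side'],np.array([283.8,261.5])/[640,480]));print('cliptop',x,e)
d=R.from_euler('z',-st[2]).as_matrix()@(x-[st[0],st[1],0]);print('in stand',d)
M=R.from_euler('z',ho[2]).as_matrix();print('knob',[ho[0],ho[1]]+(M@[.095,0,0])[:2])
s=arm.observe();print(s['clock'],s['position'],R.from_rotvec(s['ee_rot']).as_matrix())
E
python3 fit.py
```

```text
stand
[0.5176 0.151  0.0834]
[[-0.2448 -1.5228]
 [-0.0379 -1.2912]
 [ 1.1276 -2.4414]
 [ 0.3901 -0.4735]
 [-0.2103 -1.3778]
 [-1.1801  0.1227]
 [-1.6677  0.2827]
 [-1.4938  0.9601]
 [-1.2004  0.7203]]
holder
[ 0.4973 -0.133  -0.2425]
[[ 0.0004 -0.4572]
 [ 0.9415 -1.7717]
 [ 0.2418 -0.7259]
 [-0.2141  0.3552]
 [-1.3769 -1.0221]
 [-0.1233  0.2928]
 [-0.2717 -0.1217]]
cliptop [0.5206 0.136  0.1292] [np.float64(0.0004988918694966678), np.float64(0.0004988918694968273)]
in stand [ 0.0018 -0.0152  0.1292]
knob [ 0.5895 -0.1558]
6.1 [0.2712 0.5631 0.2268] [[-0.9009  0.434   0.    ]
 [ 0.434   0.9009  0.0001]
 [ 0.      0.0001 -1.    ]]
```

Emit:
{"fn": "carry_out", "kwargs": {
  "claw": [9,9,9,9,9,9,9,9,9,9,9,9,9,9,9,9,9,9,9,9],
  "delta_pos": [
    [0,0,0],
    [0,0,0],
    [0,0,0],
    [0,0,0],
    [0,0,0],
    [0,0,0],
    [0,0,0],
    [0,0,0],
    [-3.72,1.76,0],
    [-3.72,1.76,0],
    [-3.72,1.76,0],
    [-3.72,1.76,0],
    [-3.72,1.76,0],
    [-3.72,1.76,0],
    [-3.72,1.76,0],
    [-3.72,1.76,0],
    [-3.72,1.76,0],
    [-3.72,1.76,0],
    [-3.72,1.76,0],
    [-3.72,1.76,0]
  ],
  "angular": [
    [0,0,0.13],
    [0,0,0.13],
    [0,0,0.13],
    [0,0,0.13],
    [0,0,0.13],
    [0,0,0.13],
    [0,0,0.13],
    [0,0,0.13],
    [0,0,0],
    [0,0,0],
    [0,0,0],
    [0,0,0],
    [0,0,0],
    [0,0,0],
    [0,0,0],
    [0,0,0],
    [0,0,0],
    [0,0,0],
    [0,0,0],
    [0,0,0]
  ],
  "force": 40
}}

```text
clock: 8.1
position: [0.5189, 0.1341, 0.227]
ee_rot: [2.128, 2.311, 0.001]
force: [1.1, -0.1, -0.2]
width: 0.978
gripper_force: 0.0
```

Emit:
{"fn": "carry_out", "kwargs": {
  "claw": [9,9,9,9,9,9,9],
  "delta_pos": [
    [0.15,0,3],
    [0,0,3],
    [0,0,2.5],
    [0,0,2],
    [0,0,1.2],
    [0,0,0.7],
    [0,0,0]
  ],
  "angular": [
    [0,0,0],
    [0,0,0],
    [0,0,0],
    [0,0,0],
    [0,0,0],
    [0,0,0],
    [0,0,0]
  ]
}}

```text
clock: 8.8
position: [0.5179, 0.137, 0.1024]
ee_rot: [-2.128, -2.31, 0.001]
force: [0.2, -0.4, 1.1]
width: 0.979
gripper_force: 0.0
```

```bash
python3 - <<'E'
from h import *
p=arm.get_image('side');q=arm.get_image('top')
a=p['frame'][200:360,220:340];b=q['frame'][220:310,230:300]
A=np.hstack([cv2.resize(a,(450,600),interpolation=3),np.vstack([cv2.resize(b,(350,450),interpolation=3),np.zeros((150,350,3),np.uint8)])])
cv2.imwrite('pics/g1.png',A[:,:,::-1]);s=arm.observe();print(s['position'],proj(p,s['position']))
E
```

```text
[0.51865189 0.13711436 0.10344957] [285.12418324 273.84821737]
```

View pics/g1.png

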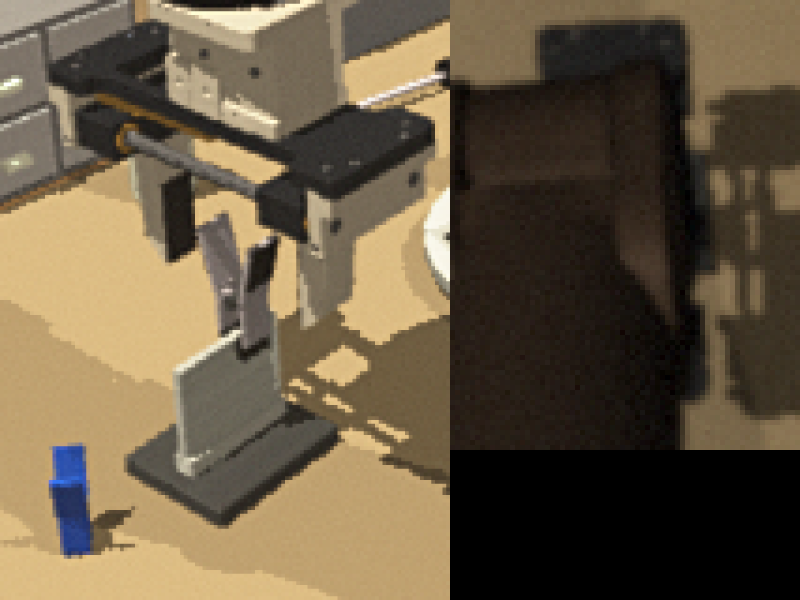

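The fingers straddle the handles evenly, with the tips near (178,258) and (318,325) and the hinge between them at about (240,295). I'll squeeze now.

Emit:
{"fn": "carry_out", "kwargs": {
  "claw": [5,4,3,2,1,1,1,1,1,1],
  "delta_pos": [
    [0,0,0],
    [0,0,0],
    [0,0,0],
    [0,0,0],
    [0,0,0],
    [0,0,0],
    [0,0,0],
    [0,0,0],
    [0,0,0],
    [0,0,0]
  ],
  "angular": [
    [0,0,0],
    [0,0,0],
    [0,0,0],
    [0,0,0],
    [0,0,0],
    [0,0,0],
    [0,0,0],
    [0,0,0],
    [0,0,0],
    [0,0,0]
  ],
  "force": 40
}}

```text
clock: 9.9
position: [0.5178, 0.1369, 0.1026]
ee_rot: [-2.128, -2.31, 0.001]
force: [-0.3, -0.4, -0.9]
width: 0.189
gripper_force: 40.0
```

Emit:
{"fn": "carry_out", "kwargs": {
  "claw": [1,1,1,1,1,1,1,1,1,1,1,1,1,1,1,1,1,1,1],
  "delta_pos": [
    [0,0,-0.5],
    [0,0,-1.5],
    [0,0,-3],
    [0,0,-3],
    [0,0,-2.5],
    [0,0,-1],
    [0,0,0],
    [-1.5,0.25,0],
    [-2.5,0.4,0],
    [-3,0.5,0],
    [-3,0.5,0],
    [-3,0.5,0],
    [-3,0.5,0],
    [-3,0.5,0],
    [-3,0.5,0],
    [-2.5,0.45,0],
    [-1.5,0.3,0],
    [-0.7,0.1,0],
    [0,0,0]
  ],
  "angular": [
    [0,0,0],
    [0,0,0],
    [0,0,0],
    [0,0,0.08],
    [0,0,0.08],
    [0,0,0.08],
    [0,0,0.086],
    [0,0,0],
    [0,0,0],
    [0,0,0],
    [0,0,0],
    [0,0,0],
    [0,0,0],
    [0,0,0],
    [0,0,0],
    [0,0,0],
    [0,0,0],
    [0,0,0],
    [0,0,0]
  ]
}}

```text
clock: 11.8
position: [0.4965, -0.1344, 0.2176]
ee_rot: [-2.476, -1.933, 0.001]
force: [-1.6, 0.2, -0.6]
width: 0.189
gripper_force: 40.0
```

```bash
python3 - <<'E'
from h import *
p=arm.get_image('side')
a=p['frame'][130:280,300:460]
cv2.imwrite('pics/g2.png',cv2.resize(a,(640,600),interpolation=3)[:,:,::-1]);s=arm.observe();print(s['clock'],s['position'],R.from_rotvec(s['ee_rot']).as_matrix()[:,1],s['width'],s['gripper_force'],s['joints'])
t=s['position'];
for dz in(0,-.008,-.04): print(dz,(proj(p,np.array(t)+[0,0,dz])-[300,130])*4)
E
```

```text
11.85 [ 0.49679027 -0.13314627  0.21757395] [ 9.70416487e-01 -2.41436417e-01 -5.45788614e-04] 0.18891002110431748 39.99089598655701 [-0.33062126  0.28713695  0.62357959  1.88875811 -0.19469066  1.0265971
  0.13126307]
0 [345.27139726 202.85756269]
-0.008 [344.53874612 217.18144551]
-0.04 [341.66488618 273.36757704]
```

View pics/g2.png

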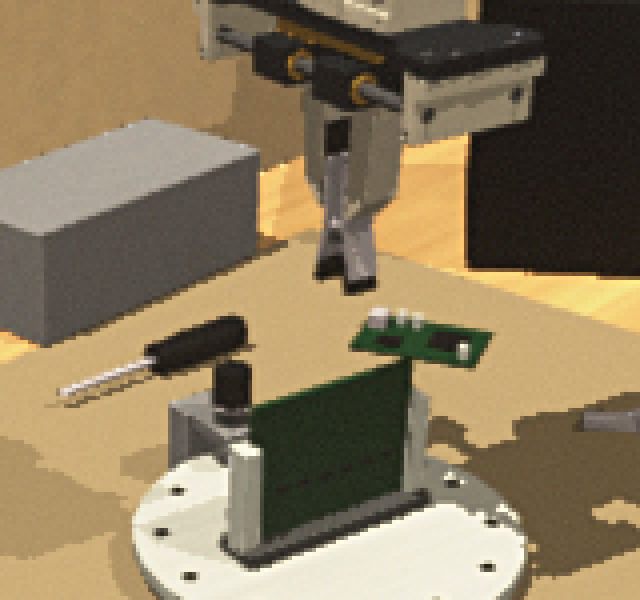

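The clip is held open with its jaw tips at about (327,275) and (358,288), above the board's edge middle at about (331,385). I'll lower it to just above the edge.

Emit:
{"fn": "carry_out", "kwargs": {
  "claw": [1,1,1,1,1,1],
  "delta_pos": [
    [0,0,1],
    [0,0,2],
    [0,0,1.5],
    [0,0,0.7],
    [0,0,0.4],
    [0,0,0]
  ],
  "angular": [
    [0,0,0],
    [0,0,0],
    [0,0,0],
    [0,0,0],
    [0,0,0],
    [0,0,0]
  ]
}}

```text
clock: 12.45
position: [0.4972, -0.1326, 0.1614]
ee_rot: [-2.474, -1.935, 0.001]
force: [-0.0, 0.9, -0.1]
width: 0.189
gripper_force: 40.0
```

```bash
python3 - <<'E'
from h import *
p=arm.get_image('side')
a=p['frame'][180:260,340:440]
cv2.imwrite('pics/g3.png',cv2.resize(a,(750,600),interpolation=3)[:,:,::-1]);s=arm.observe();print(s['clock'],s['position'],s['force'])
E
```

```text
12.5 [ 0.49744334 -0.13281228  0.16187082] [ 0.4291355   0.04812505 -0.70158219]
```

View pics/g3.png

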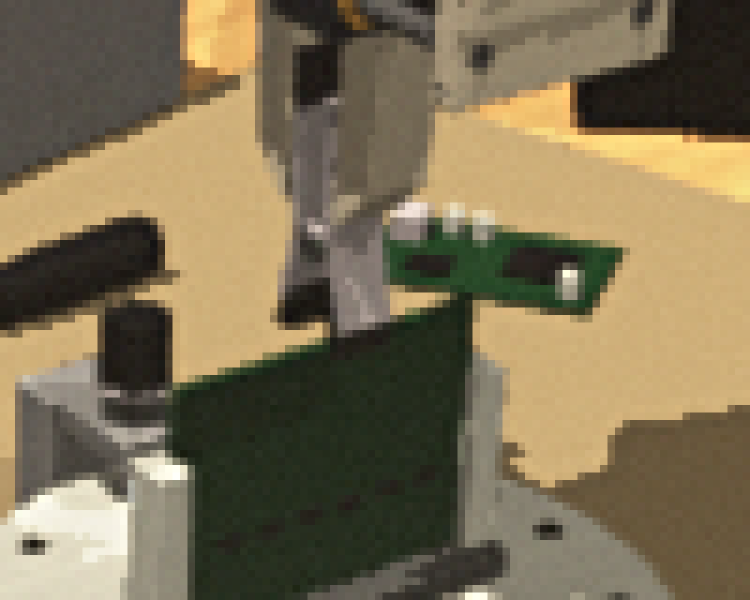

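```bash
python3 - <<'E'
from h import *
p=arm.get_image('side');s=arm.observe();t=np.array(s['position']);c=lambda X:(proj(p,X)-[340,180]+.0)*7.5
print('jaw tips',[c(t+[0,0,d]) for d in(-.0405,-.0425)]);print('board',[c([.4973+.24*y,-.133+.97*y,.115]) for y in(.055,0,-.055)])
print('dx 1mm',c([.4983,-.1332,.115])-c([.4973,-.133,.115]))
E
```

```text
jaw tips [array([328.85379896, 313.50085233]), array([328.54247825, 319.63836782])]
board [array([176.31150069, 381.3178047 ]), array([328.86140464, 334.05111849]), array([474.16318244, 289.03022134])]
dx 1mm [-2.28414581 -1.25572   ]
```

Emit:
{"fn": "carry_out", "kwargs": {
  "claw": [1,1,1,1,1,1,1],
  "delta_pos": [
    [0,0.1,0],
    [0,0,0.4],
    [0,0,0.4],
    [0,0,0.4],
    [0,0,0.5],
    [0,0,0.6],
    [0,0,0]
  ],
  "angular": [
    [0,0,0],
    [0,0,0],
    [0,0,0],
    [0,0,0],
    [0,0,0],
    [0,0,0],
    [0,0,0]
  ]
}}

```text
clock: 13.25
position: [0.4976, -0.1331, 0.1378]
ee_rot: [-2.475, -1.934, 0.002]
force: [-0.3, 0.5, -0.7]
width: 0.189
gripper_force: 40.0
```

Emit:
{"fn": "carry_out", "kwargs": {
  "claw": [2,2.4,2.8,3.4,4.5,6,8,9,9,9],
  "delta_pos": [
    [0,0,0],
    [0,0,0],
    [0,0,0],
    [0,0,0],
    [0,0,0],
    [0,0,0],
    [0,0,0],
    [0,0,0],
    [0,0,0],
    [0,0,0]
  ],
  "angular": [
    [0,0,0],
    [0,0,0],
    [0,0,0],
    [0,0,0],
    [0,0,0],
    [0,0,0],
    [0,0,0],
    [0,0,0],
    [0,0,0],
    [0,0,0]
  ]
}}

```text
clock: 14.25
position: [0.4982, -0.1332, 0.1387]
ee_rot: [-2.475, -1.934, -0.0]
force: [0.2, -0.6, 0.3]
width: 0.841
gripper_force: 0.0
```

```bash
python3 - <<'E'
from h import *
p=arm.get_image('side')
a=p['frame'][180:260,340:440]
cv2.imwrite('pics/g4.png',cv2.resize(a,(750,600),interpolation=3)[:,:,::-1]);s=arm.observe();print(s['clock'],s['position'],s['force'],s['width'])
E
```

```text
14.3 [ 0.49816325 -0.13322455  0.13871328] [ 0.15327104 -0.05243627 -0.44064086] 0.8856093371529011
```

View pics/g4.png

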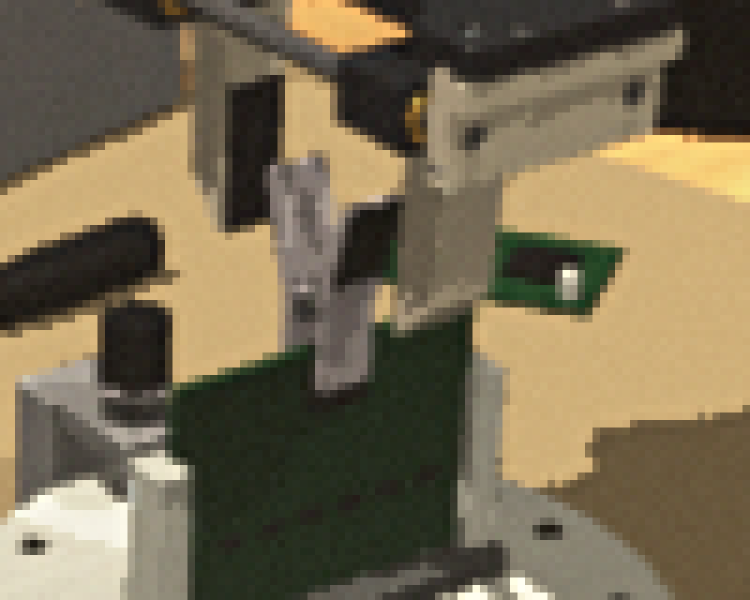

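The clip grips the board, with its jaw tip at about (340,400), well below the edge at row ~337. Next I'll rise clear and go over the knob.

Emit:
{"fn": "carry_out", "kwargs": {
  "claw": [9,9,9,9,9,9,9,9,9,9,9,9,9],
  "delta_pos": [
    [0,0,0],
    [0,0,0],
    [0,0,-0.5],
    [0,0,-1.5],
    [0,0,-2.5],
    [0,0,-2.5],
    [0,0,-1],
    [0,1.5,0],
    [0,2.5,0],
    [0,2.5,0],
    [0,2,0],
    [0,0.9,0],
    [0,0,0]
  ],
  "angular": [
    [0,0,0],
    [0,0,0],
    [0,0,0],
    [0,0,0],
    [0,0,0],
    [0,0,0],
    [0,0,0],
    [0,0,0],
    [0,0,0],
    [0,0,0],
    [0,0,0],
    [0,0,0],
    [0,0,0]
  ]
}}

```text
clock: 15.6
position: [0.5897, -0.1561, 0.2181]
ee_rot: [-2.475, -1.934, 0.001]
force: [-0.0, -0.4, 0.2]
width: 0.979
gripper_force: 0.0
```

Emit:
{"fn": "carry_out", "kwargs": {
  "claw": [7,6,6,6,6,6,6,6,6,6,6,6],
  "delta_pos": [
    [0,0,0],
    [0,0,0],
    [0,0,0],
    [0,0,0],
    [0,0,0],
    [0,0,0],
    [0,0,0],
    [0,0,0],
    [0,0,0],
    [0,0,0],
    [0,0,0],
    [0,0,0]
  ],
  "angular": [
    [0,0,-0.143],
    [0,0,-0.143],
    [0,0,-0.143],
    [0,0,-0.143],
    [0,0,-0.143],
    [0,0,-0.143],
    [0,0,-0.143],
    [0,0,-0.143],
    [0,0,-0.143],
    [0,0,-0.143],
    [0,0,-0.141],
    [0,0,0]
  ]
}}

```text
clock: 16.8
position: [0.5883, -0.1559, 0.2188]
ee_rot: [-0.379, -3.118, -0.0]
force: [0.3, -0.5, 0.1]
width: 0.654
gripper_force: 0.0
```

```bash
python3 - <<'E'
from h import *
s=arm.observe();M=R.from_rotvec(s['ee_rot']).as_matrix();t=np.array(s['position']);print(s['clock'],t,M[:,1],s['width'],s['joints'])
print('tool delta cm',M.T@(np.array([.5895,-.1558,.062])-t)*100)
E
```

```text
16.8 [ 0.58829125 -0.15594694  0.21883664] [ 2.39475446e-01  9.70902421e-01 -1.11147121e-07] 0.6537595930858056 [ 0.01340678  0.41566157  0.22491593  1.63860031 -0.10127395  1.09922728
  1.59487944]
tool delta cm [-0.12121215  0.04321524 15.68360884]
```

Emit:
{"fn": "carry_out", "kwargs": {
  "claw": [6,6,6,6,6,6,6,6,6],
  "delta_pos": [
    [-0.1,0,1.5],
    [0,0,3],
    [0,0,3],
    [0,0,3],
    [0,0,2],
    [0,0,1.5],
    [0,0,1],
    [0,0,0.6],
    [0,0,0]
  ],
  "angular": [
    [0,0,0],
    [0,0,0],
    [0,0,0],
    [0,0,0],
    [0,0,0],
    [0,0,0],
    [0,0,0],
    [0,0,0],
    [0,0,0]
  ]
}}

```text
clock: 17.7
position: [0.59, -0.1561, 0.0624]
ee_rot: [-0.384, -3.117, 0.0]
force: [0.1, 0.4, 0.0]
width: 0.652
gripper_force: 0.0
```

```bash
python3 - <<'E'
from h import *
p=arm.get_image('side')
a=p['frame'][180:260,320:440]
cv2.imwrite('pics/g5.png',cv2.resize(a,(780,520),interpolation=3)[:,:,::-1]);s=arm.observe();print(s['clock'],s['position'],s['force'],s['width'])
E
```

```text
17.75 [ 0.59043251 -0.15618017  0.06302342] [ 0.04080382 -0.01901563  0.0596835 ] 0.6531226562432525
```

View pics/g5.png

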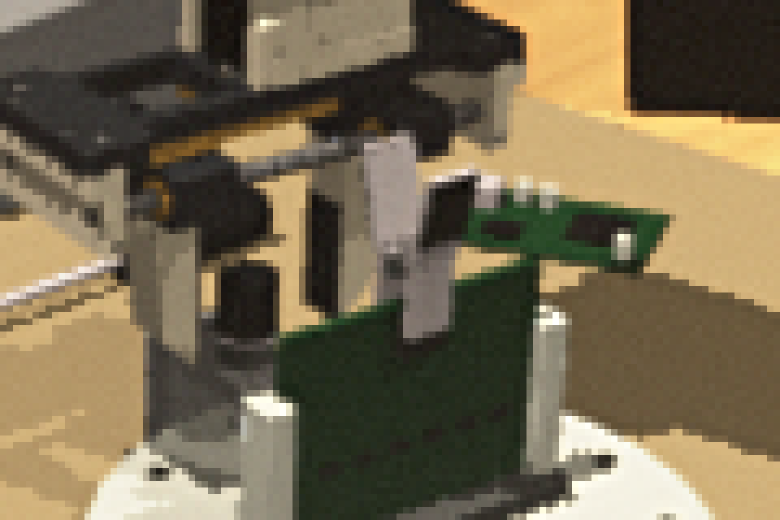

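The knob (about 248,300) lies between the fingers, and the clip sits on the board around (410,290). I'll close the gripper firmly, then pull.

Emit:
{"fn": "carry_out", "kwargs": {
  "claw": [4,3,2.4,1.5,1.5,1.5,1.5,1.5],
  "delta_pos": [
    [0,0,0],
    [0,0,0],
    [0,0,0],
    [0,0,0],
    [0,0,0],
    [0,0,0],
    [0,0,0],
    [0,0,0]
  ],
  "angular": [
    [0,0,0],
    [0,0,0],
    [0,0,0],
    [0,0,0],
    [0,0,0],
    [0,0,0],
    [0,0,0],
    [0,0,0]
  ],
  "force": 55
}}

```text
clock: 18.55
position: [0.5907, -0.1554, 0.0629]
ee_rot: [0.381, 3.118, 0.001]
force: [-0.3, 4.7, 3.2]
width: 0.249
gripper_force: 55.0
```

Emit:
{"fn": "carry_out", "kwargs": {
  "claw": [1.5,1.5,1.5,1.5,1.5,1.5,1.5],
  "delta_pos": [
    [0,0,-0.2],
    [0,0,-0.3],
    [0,0,-0.3],
    [0,0,-0.3],
    [0,0,-0.2],
    [0,0,-0.15],
    [0,0,0]
  ],
  "angular": [
    [0,0,0],
    [0,0,0],
    [0,0,0],
    [0,0,0],
    [0,0,0],
    [0,0,0],
    [0,0,0]
  ]
}}

```text
clock: 19.25
position: [0.5907, -0.1554, 0.0766]
ee_rot: [-0.381, -3.118, -0.001]
force: [4.5, 4.1, -9.1]
width: 0.247
gripper_force: 55.0
```

Emit:
{"fn": "carry_out", "kwargs": {
  "claw": [1.5,1.5,1.5,1.5],
  "delta_pos": [
    [0,0,-0.1],
    [0,0,-0.08],
    [0,0,0],
    [0,0,0]
  ],
  "angular": [
    [0,0,0],
    [0,0,0],
    [0,0,0],
    [0,0,0]
  ]
}}

```text
clock: 19.65
position: [0.5906, -0.1554, 0.0782]
ee_rot: [-0.381, -3.118, -0.001]
force: [4.9, 4.6, -8.7]
width: 0.248
gripper_force: 55.0
```

Emit:
{"fn": "carry_out", "kwargs": {
  "claw": [1.5,1.5,1.5,1.5,1.5],
  "delta_pos": [
    [0,0,-0.08],
    [0,0,-0.06],
    [0,0,0],
    [0,0,0],
    [0,0,0]
  ],
  "angular": [
    [0,0,0],
    [0,0,0],
    [0,0,0],
    [0,0,0],
    [0,0,0]
  ]
}}

```text
clock: 20.15
position: [0.5906, -0.1554, 0.079]
ee_rot: [-0.381, -3.118, -0.001]
force: [7.1, 3.7, -14.4]
width: 0.248
gripper_force: 55.0
```

```bash
python3 - <<'E'
from h import *
p=arm.get_image('side')
a=p['frame'][180:260,320:440]
cv2.imwrite('pics/g6.png',cv2.resize(a,(780,520),interpolation=3)[:,:,::-1]);s=arm.observe();print(s['clock'],s['position'],s['force'],s['width'],s['gripper_force'])
E
```

```text
20.2 [ 0.59061365 -0.15539636  0.079033  ] [  6.60444161   2.34012791 -14.66438124] 0.24925642734598855 54.994903206825256
```

View pics/g6.png

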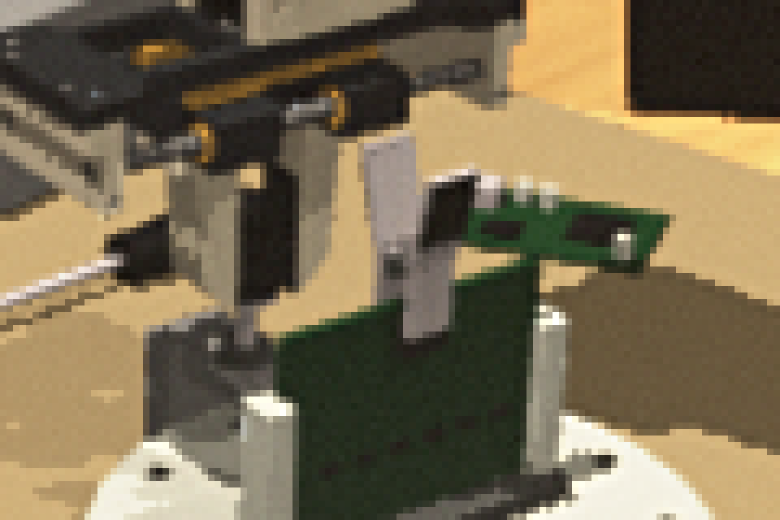

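The knob is raised and held against its stop: the stem shows at about (245,325) and the downward force jumped to 14 N. The clip is unmoved on the board, so I'll hand in.

```bash
python3 -c "
from cell import arm
print(arm.sign_off())"
```

```text
the job is handed in; nothing more can be done
None
```

The clip grips the board's top edge near its middle on its own spring, the gripper is holding the plunger up against its stop, and the job is handed in at about 20 s; no verdict came back.

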